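# Lift the choux bun with the serving tongs

## Robot

A 6-joint arm with a two-finger parallel gripper is mounted at the origin on the work surface. World frame = base frame: x ahead of the robot, y to its left, z up, the work surface at z = 0. Lengths are in m, angles in rad, forces in N, time in s.
With the tool pointing down it reaches from about 0.275 to 0.875 m from the base axis. Payload 12.5 kg.
Tool frame: the origin (TCP) lies between the finger pads; the fingertips stand 14 mm ahead of it and the grasp point (between the pads) lies 5 mm behind it; z points along the fingers, y is the line along which they close (so a half turn about z gives the same grasp; the last joint's range is limited). The gripper opens to 85 mm and grips with 20 to 120 N. Pads are 22 mm wide; open, the fingers measure 114 mm over their backs; the gripper's body (76 mm by 85 mm) begins 54 mm behind the grasp point. The pads swing forward as they close: fully open they stand 13 mm farther back than shut.
Start: joints at [-1.263, 0.351, 1.652, -0, 1.139, -0.085], TCP at [0.211, -0.508, 0.245] pointing down, gripper open.
Joint ranges: [-2.75, 2.75], [-0.79, 2.1], [0.01, 2.65], [-1.57, 4.71], [0.07, 3.14], [-2.87, 2.87]. Speed limits (rad/s): [2.22, 2.22, 2.79, 3.14, 3.14, 3.14].

## Interface

Orientations are given as a 3x3 rotation matrix whose columns are the frame's x, y, z axes.
In Python, from station import arm gives the robot as it stands.
- The arm moves only by the shell command python3 -m creep 'ROWS' [FORCE]. ROWS is a JSON object of lists of equal length, an entry for each row: "xyz": the shift along the world's x, y, z in cm, a list of three; "turn": the turn, a rotation vector about the world's x, y, z in degrees, a list of three; "grip": the opening, from 0 (shut) to 1 (fully open). In form: {"xyz": [[x, y, z], ...], "turn": [[rx, ry, rz], ...], "grip": [grip, ...]}. A call has 1 to 5 rows; each row shifts and turns the commanded pose from where the row before left it; what a row does not reach is not made up. A row lasts 1/10 s, in which the tool goes at most 50 mm and 8.59 degrees, less where a joint would pass 70% of its speed; a pose out of reach is approached as far as the arm can. A call is refused whole if a number of a shift passes 5 or a number of a turn 8.59, either way. A call with a gripper value outside its range is refused whole. The fingers move at their own pace and stop on an object; FORCE is the grip in N (left out, the last holds). Time passes only in rows, so rows that do not move let the fingers close. It gives the time, the measured TCP pose, the force, the opening and the grip force at its end, in the units of the state.
- arm.observe(): the state, without advancing time (a new reading comes with each control period).
- arm.read_camera(name): name is "scene" or "top" or "wrist"; returns a dict with "image" (384x512x3 uint8, red, green, blue), "depth" (384x512 float32, m along the optical axis (not along the pixel's ray), 0 where there is no reading), "K" (3x3 intrinsics, pixels), "dist_coeffs" ([k1, k2, p1, p2, k3] as OpenCV has them; the pictures are not rectified), "R" (3x3) and "t" (3): a world point X has camera coordinates R X + t; the wrist camera has in their place "mount" (4x4, takes a point from camera to tool coordinates, whose origin is the TCP and whose axes are the flange's). Camera axes: x right, y down, z forward; pixel columns grow to the right and rows downward; lengths in m; the calibration is good to about 2 mm. A picture is of the moment at which its call begins: read the wrist's pose just before it.
- arm.hand_in(): hands the job in; it is judged then, once.
The state is a dict: "clock": time; "q": joint angles; "dq": joint speeds; "joint_torque": joint torques, N m; "tool_pos": TCP position; "orientation": TCP orientation; "force": force on the tool from outside, world axes, zero at the start; "ft_torque": the same for the moment, N m; "opening": opening from 0.0 (shut) to 1.0 (fully open); "grip_force": force on a finger pad.
Only numpy, scipy, OpenCV 4.12 (cv2) and the standard library are available. Lean on these libraries where they do the work, as an engineer would, in place of code of your own. Each camera call takes 0.05 s, during which the arm holds its last target. There are 200 camera calls.

## Task

Someone has ordered the choux bun: pick up the serving tongs, close their jaws gently on the two sides of the bun and lift it off the tray, keeping it upright. Only the tongs may touch the bun, and the other pastries and the milk jug stay where they are. Finish while holding: keep the bun still in the closed tongs, its base at least 10 cm above the counter, so that a colleague can bring the bag under it.

Things in the scene. Friction and masses are not known exactly. Their poses are not given: they have to be found in the camera images.
- tongs: Hinge pin of spring-open steel serving tongs (268 mm long, 106 g) lying on their side, 26 mm high, both arms spread flat like a V. Origin on the pin axis at the underside; x along the middle line from pin to jaws, y to the left arm, z up. Both arms always move alike about this line. Balance point near x = 92 mm. A small pull ring reaches 36 mm behind the pin.
- tong_left: Left arm of the tongs (+y side): black soft hand grip (x 61 to 136 mm, 24 mm high, the place to hold) and flat steel jaw (x 182 to 232 mm, 26 mm high, 4 mm thick). Origin on the hinge pin at the underside, axes as tongs while open; squeezing turns it about z by 0 (open) to -0.17 rad (shut) relative to tongs.
- tong_right: Right arm of the tongs (-y side), mirror image; squeezing turns it about z by 0 to +0.17 rad relative to tongs.
- tongs_grips (a point): Point midway between the two hand grips, 100 mm ahead of the pin, 13 mm above the tongs' underside. Open at rest the grips measure 55 mm over their outsides here; each mm squeezed off brings the jaws 2.1 mm together (about 45 mm when the jaws meet the bun). The spring pushes back with 6 to 9 N on each grip, so squeezing 2 or 3 mm is enough to carry the tongs.
- tong_left_jaw (a point): Middle of the inner face of the left jaw, 13 mm above the tongs' underside. Open at rest the two jaws stand 79 mm apart inside and 90 mm over their outsides.
- tong_right_jaw (a point): Middle of the inner face of the right jaw, at mid height. Midway between the two jaw points is the place for the bun, about 210 mm ahead of the hinge pin.
- choux_bun: Round golden-brown choux bun with a domed crumbly cap and a band of cream round its middle: 58 mm in diameter (straight sides from 10 to 34 mm above its base), 50 mm high, 50 to 100 g, the only round domed pastry without a hole. It stands on the tray. Origin at the centre of its flat base, z up. It would be squashed by more than 45 N from a jaw; a few newtons hold it.
- tray: Fixed black display tray, 200 by 380 mm, its floor 18 mm above the counter and a rim 4 mm higher round the edge. Origin at the centre, on the counter; x along the short side, away from the robot, y along the long side. The three pastries stand in a row along y, about 120 mm apart.
- cream_ring: Bystander: ring-shaped choux pastry with a hole, 76 mm in diameter, 38 mm high, on the tray. Origin at the centre of its base.
- eclair: Bystander: long eclair with a chocolate top, 118 by 36 mm, 36 mm high, on the tray, lying roughly across the row (along its own x). Origin at the centre of its base.
- milk_jug: Bystander: steel milk jug, 76 mm in diameter, 88 mm high, on the counter to the right. Origin at the centre of its base.
Things that resemble listed ones, but are neither listed nor needed, are in the scene too. Leave any green or pink look-alike of the choux_bun alone.

How it is judged:
On the way, in this order (a step that is already met when the one before it is completed fails the run):
1. the tongs are held by the gripper, off the counter, and the bun is still in its place (height (world z) of tongs above 0.02 m and height (world z) of tong_left_jaw above 0.033 m and contact force between the fingers and tong_left above 0.5 N and contact force between the fingers and tong_right above 0.5 N and distance of choux_bun from where it was at the start of the episode below 0.01 m), for 0.2 s.
2. both jaws are closed on the bun where it stands on the tray (contact force between each of tong_left, tong_right and choux_bun above 0.3 N and distance of choux_bun from where it was at the start of the episode below 0.035 m), for 0.1 s.
At the end, for the whole second after the job is handed in: Bun's base over 9.5 cm above the counter, still (under 3 cm/s), tilted under 29 degrees, pressed by both jaws (over 0.3 N), fingers pressing both tong arms; robot and tray not touching the bun; ring, eclair and jug within 2 cm of their starts (height (world z) of choux_bun above 0.095 m and angle between choux_bun's own z axis and vertical below 0.5 rad and linear speed of choux_bun below 0.03 m/s and contact force between each of tong_left, tong_right and choux_bun above 0.3 N and contact force between the fingers and tong_left above 0.5 N and contact force between the fingers and tong_right above 0.5 N and contact force between each of the fingers, the arm, tray and choux_bun below 0.05 N and distance of each of cream_ring, eclair, milk_jug from where it was at the start of the episode below 0.02 m); the arm keeps its last pose, push and grip.
It fails at once if the robot itself touches the bun (contact force between any of the fingers, the arm and choux_bun above 0.3 N).
It fails at once if the bun is squashed by a jaw (over 45 N) (contact force between any of tong_left, tong_right and choux_bun above 45 N).
It fails at once if the bun is tipped over (angle between choux_bun's own z axis and vertical above 0.8 rad).
It fails at once if another pastry or the jug is shifted by more than 2 cm, or the jug tipped (distance of any of cream_ring, eclair, milk_jug from where it was at the start of the episode above 0.02 m or angle between milk_jug's own z axis and vertical above 0.5 rad).
It also fails if it takes over 45 s, if anything falls off the work surface, if the arm or the gripper's body presses on something with over 40 N, if the wrist force passes 120 N, or if a joint passes its speed limit or range.

## Working session

There is one attempt and no reset: what is moved stays moved. The work goes in short steps, Python scripts to look and compute and a shell command to move; the robot and the scene stay as the last step left them, time stands still between calls to the robot, and variables do not carry over. Pictures are saved under pics/ and viewed, at most 10 in all, crops included, and the job is handed in when it is done.

```bash
ls; mkdir -p pics; cat > h.py <<'E'
import numpy as np, cv2
from station import arm
def shot(name,cam):
    s=arm.observe(); c=arm.read_camera(cam)
    cv2.imwrite(f'pics/{name}.png',c['image'][:,:,::-1]); np.savez(f'pics/{name}.npz',tp=s['tool_pos'],to=s['orientation'],**c); return c,s
def cloud(c,s=None):
    "world point per pixel from depth"
    h,w=c['depth'].shape
    u,v=np.meshgrid(np.arange(w),np.arange(h))
    n=cv2.undistortPoints(np.stack([u,v],-1).reshape(-1,1,2).astype(float),c['K'],c['dist_coeffs']).reshape(h,w,2)
    P=np.dstack([n,np.ones((h,w))])*c['depth'][...,None]
    if 'mount' in c:
        M=np.array(c['mount']); P=P@M[:3,:3].T+M[:3,3]
        return P@np.array(s['orientation']).T+np.array(s['tool_pos'])
    return (P-c['t'])@np.array(c['R'])
E
python3 - <<'E'
from h import *
c,s=shot('top0','top'); c2,_=shot('scene0','scene')
print(s['clock'],s['tool_pos'],s['orientation'],s['opening'],s['force'])
P=cloud(c); print(P[::64,::64].round(3)[...,:].reshape(-1,3)[:24])
cv2.imwrite('pics/both0.png',cv2.resize(np.hstack([c['image'],c2['image']])[:,:,::-1],(800,300)))
E
```

```text
pics
0.0 [ 0.21047352 -0.50778381  0.24475264] [[ 9.23838475e-01  3.82782386e-01 -3.42728542e-04]
 [ 3.82782520e-01 -9.23837769e-01  1.14885540e-03]
 [ 1.23136039e-04 -1.19254731e-03 -9.99999281e-01]] 1.0011105717695363 [ 0.65598172  0.64614576 -0.26545398]
[[ 1.838e+00  1.347e+00 -7.530e-01]
 [ 1.824e+00  1.001e+00 -7.500e-01]
 [ 1.817e+00  6.620e-01 -7.550e-01]
 [ 1.808e+00  3.230e-01 -7.560e-01]
 [ 1.797e+00 -1.500e-02 -7.510e-01]
 [ 1.782e+00 -3.500e-01 -7.400e-01]
 [ 1.786e+00 -6.910e-01 -7.540e-01]
 [ 1.780e+00 -1.032e+00 -7.530e-01]
 [ 1.469e+00  1.312e+00 -7.560e-01]
 [ 1.456e+00  9.760e-01 -7.510e-01]
 [ 1.445e+00  6.460e-01 -7.490e-01]
 [ 1.435e+00  3.190e-01 -7.460e-01]
 [ 1.428e+00 -7.000e-03 -7.480e-01]
 [ 1.427e+00 -3.340e-01 -7.570e-01]
 [ 1.418e+00 -6.610e-01 -7.530e-01]
 [ 1.415e+00 -9.920e-01 -7.570e-01]
 [ 8.350e-01  7.950e-01 -0.000e+00]
 [ 8.290e-01  5.940e-01  1.000e-03]
 [ 8.230e-01  3.950e-01  5.000e-03]
 [ 8.210e-01  2.000e-01 -2.000e-03]
 [ 8.130e-01  3.000e-03  9.000e-03]
 [ 8.120e-01 -1.930e-01 -1.000e-03]
 [ 8.080e-01 -3.910e-01 -2.000e-03]
 [ 8.000e-01 -5.840e-01  9.000e-03]]
```

View pics/top0.png

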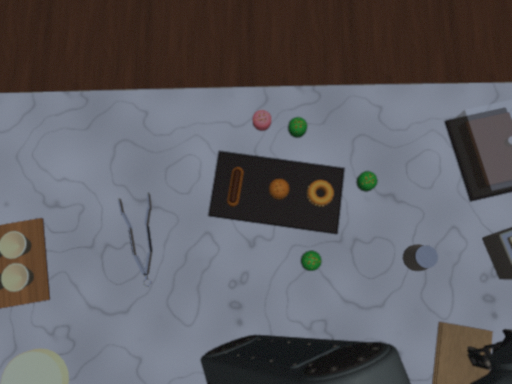

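View pics/scene0.png

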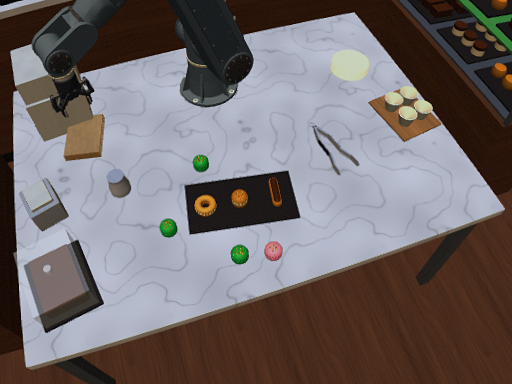

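The top view shows the tongs with their pin at (147,276) and jaws at (121,200) and (150,194). The bun is at (279,188), between the eclair (235,186) and the ring (320,193). A green look-alike sits at (311,261).

```bash
cat >> h.py <<'E'
def ray(c,px,z,tp=None,to=None):
    n=cv2.undistortPoints(np.array(px,float).reshape(-1,1,2),c['K'],c['dist_coeffs']).reshape(-1,2)
    d=np.c_[n,np.ones(len(n))]
    if 'mount' in c:
        M=np.array(c['mount']);to=np.array(to)
        d=d@M[:3,:3].T@to.T; o=to@M[:3,3]+np.array(tp)
    else:
        R=np.array(c['R']); d=d@R; o=-R.T@np.array(c['t'])
    return o+d*((z-o[2])/d[:,2])[:,None]
E
python3 - <<'E'
from h import *
c=dict(np.load('pics/top0.npz'))
px=[(147,276),(121,200),(150,194)]
print(ray(c,px,.02).round(3))
print('green',ray(c,[(311,261)],.04).round(3))
hsv=cv2.cvtColor(c['image'],cv2.COLOR_RGB2HSV)
m=cv2.inRange(hsv,(5,120,90),(25,255,255)); m[:140]=0;m[240:]=0;m[:,:205]=0;m[:,345:]=0
n,l,st,ce=cv2.connectedComponentsWithStats(m)
for i in range(1,n):
    if st[i,4]>30: print(st[i],ce[i].round(1),ray(c,ce[i],.05).round(4))
print(ray(c,[(219,152),(344,168),(337,233),(209,215)],.022).round(3))
print(c['K'].round(0))
w=arm.read_camera('wrist');print(w['mount'].round(3),w['K'].round(0))
E
```

```text
[[0.376 0.321 0.02 ]
 [0.597 0.403 0.02 ]
 [0.613 0.318 0.02 ]]
green [[ 0.407 -0.142  0.04 ]]
[271 179  18  18 259] [279.3 187.6] [[ 0.6171 -0.0594  0.05  ]]
[308 180  26  26 428] [320.4 192. ] [[ 0.6014 -0.1764  0.05  ]]
[[ 0.735  0.115  0.022]
 [ 0.678 -0.254  0.022]
 [ 0.486 -0.223  0.022]
 [ 0.546  0.145  0.022]]
[[421.   0. 258.]
 [  0. 421. 198.]
 [  0.   0.   1.]]
[[-0.001 -0.962 -0.272  0.071]
 [ 1.    -0.001  0.    -0.   ]
 [-0.    -0.272  0.962 -0.128]
 [ 0.     0.     0.     1.   ]] [[293.   0. 255.]
 [  0. 293. 194.]
 [  0.   0.   1.]]
```

```bash
python3 -m creep '{"xyz":[[1.5,4.5,0.5],[1.5,4.5,0.5],[1.5,4.5,0.5],[1.5,4.5,0.5],[1.5,4.5,0.5]],"turn":[[0,0,-2.5],[0,0,-2.5],[0,0,-2.5],[0,0,-2.5],[0,0,-2.7]],"grip":[1,1,1,1,1]}'
python3 -m creep '{"xyz":[[1.5,4.5,0.5],[1.5,4.5,0.5],[1.5,4.5,0],[1.5,4.5,0],[1.5,4.5,0]],"turn":[[0,0,0],[0,0,0],[0,0,0],[0,0,0],[0,0,0]],"grip":[0.8,0.8,0.75,0.75,0.75]}'
python3 -m creep '{"xyz":[[1.5,4.5,0],[1.5,4.5,0],[1.5,4.5,0],[1,4.5,0],[1,4.5,0]],"turn":[[0,0,0],[0,0,0],[0,0,0],[0,0,0],[0,0,0]],"grip":[0.75,0.75,0.75,0.75,0.75]}'
```

```text
clock: 0.65
tool_pos: [0.2856, -0.2813, 0.2703]
orientation: [[0.986, 0.168, 0.0], [0.168, -0.986, 0.0], [0.0, -0.0, -1.0]]
force: [0.1, 0.1, -0.3]
opening: 0.997
grip_force: 0.0
clock: 1.15
tool_pos: [0.3606, -0.0562, 0.2805]
orientation: [[0.985, 0.17, 0.001], [0.17, -0.985, -0.0], [0.001, 0.0, -1.0]]
force: [1.6, -1.1, -0.2]
opening: 0.752
grip_force: 0.0
clock: 1.65
tool_pos: [0.4255, 0.169, 0.2802]
orientation: [[0.985, 0.171, -0.0], [0.171, -0.985, -0.0], [-0.0, 0.0, -1.0]]
force: [1.3, -0.1, 0.2]
opening: 0.749
grip_force: 0.0
```

```bash
python3 -m creep '{"xyz":[[1.2,4.2,0],[1.2,4.2,0],[1.2,4.2,0],[1.3,4.2,0],[0,0,0]],"turn":[[0,0,0],[0,0,0],[0,0,0],[0,0,0],[0,0,0]],"grip":[0.61,0.61,0.61,0.61,0.61]}'
python3 - <<'E'
from h import *
c,s=shot('w1','wrist')
P=cloud(c,s); T=(P-s['tool_pos'])@np.array(s['orientation'])
d=c['depth']; m=(d>0)&(P[...,2]>0.15)
print(m.sum(),s['opening'])
for sgn in(1,-1):
    q=T[m&(T[...,1]*sgn>0)]
    if len(q): print(sgn,len(q),np.percentile(q[:,2],[50,90,97,99.5]).round(4),'y',np.percentile(q[:,1],[1,50,99]).round(4),'x',np.percentile(q[:,0],[1,99]).round(3))
E
```

```text
clock: 2.15
tool_pos: [0.4749, 0.3386, 0.2793]
orientation: [[0.985, 0.173, -0.001], [0.173, -0.985, 0.0], [-0.0, -0.001, -1.0]]
force: [-0.3, -0.8, -0.2]
opening: 0.611
grip_force: 0.0
42050 0.6107886304904488
1 20927 [-0.0613 -0.0346 -0.0086  0.0048] y [0.0011 0.0382 0.0609] x [-0.009  0.022]
-1 21123 [-0.0614 -0.0347 -0.0088  0.0048] y [-0.0617 -0.0378 -0.001 ] x [-0.009  0.022]
```

View pics/w1.png

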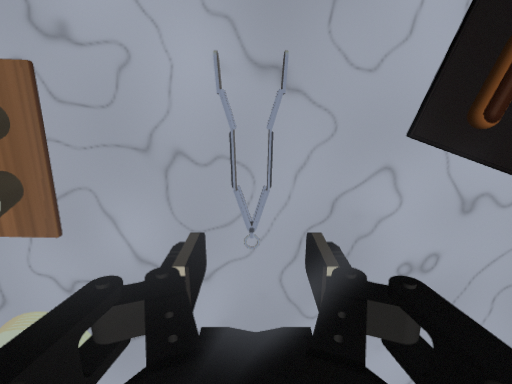

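The wrist view shows the tongs centred ahead of the fingers. The pin is at (251,230), the grips run from y=131 to 187 at x≈233 and 270, and the jaws from y=51 to 92 at x≈218 and 284.

```bash
python3 - <<'E'
from h import *
c=dict(np.load('pics/w1.npz'))
g=cv2.cvtColor(c['image'],cv2.COLOR_RGB2GRAY)
m=(g<95).astype(np.uint8); m[205:]=0;m[:,:205]=0;m[:,295:]=0;m[:40]=0
n,l,st,ce=cv2.connectedComponentsWithStats(m)
for i in range(1,n):
    if st[i,4]>40: print(st[i],ce[i].round(1),ray(c,ce[i],.022,c['tp'],c['to']).round(4))
A=lambda p,z:ray(c,p,z,c['tp'],c['to']).round(4)
print('pin',A([(251.5,230)],.026),'\njaws',A([(216,51),(286,51),(220,92),(282,92)],.026))
print('grips',A([(232,132),(271,131),(235,187),(268,187)],.025))
s=arm.observe();print(s['tool_pos'],s['q'])
E
```

```text
[217  53   4  36  46] [218.4  70.7] [[0.583  0.4037 0.022 ]]
[281  52   4  37  60] [282.6  71.4] [[0.5958 0.3264 0.022 ]]
[229 132   4  55  89] [230.9 159.2] [[0.4783 0.3726 0.022 ]]
[270 132   3  55  83] [271.  159.5] [[0.4871 0.3201 0.022 ]]
pin [[0.3851 0.3289 0.026 ]] 
jaws [[0.6036 0.409  0.026 ]
 [0.6179 0.3271 0.026 ]
 [0.5589 0.398  0.026 ]
 [0.5721 0.3227 0.026 ]]
grips [[0.5137 0.3762 0.025 ]
 [0.5236 0.3272 0.025 ]
 [0.4425 0.3613 0.025 ]
 [0.4501 0.3174 0.025 ]]
[0.47438868 0.33652985 0.27926489] [5.36954942e-01 3.77499261e-01 1.52617735e+00 4.18619805e-05
 1.23916930e+00 1.93420510e+00]
```

```bash
python3 -m creep '{"xyz":[[0.5,0.4,-3],[0.4,0.4,-5],[0,0,-5],[0,0,-5],[0,0,-4]],"turn":[[0,0,0],[0,0,0],[0,0,0],[0,0,0],[0,0,0]],"grip":[1,1,1,1,1]}'
python3 -m creep '{"xyz":[[0,0,0]],"turn":[[0,0,0]],"grip":[1]}'
python3 - <<'E'
from h import *
c,s=shot('w2','wrist')
E
```

```text
clock: 2.7
tool_pos: [0.4826, 0.3413, 0.0582]
orientation: [[0.986, 0.17, -0.002], [0.17, -0.986, -0.001], [-0.002, 0.001, -1.0]]
force: [-0.0, 0.4, 0.1]
opening: 1.001
grip_force: 0.0
clock: 2.8
tool_pos: [0.4808, 0.3403, 0.0561]
orientation: [[0.985, 0.17, -0.008], [0.17, -0.986, -0.005], [-0.009, 0.003, -1.0]]
force: [0.5, 0.2, 0.5]
opening: 1.001
grip_force: 0.0
```

View pics/w2.png

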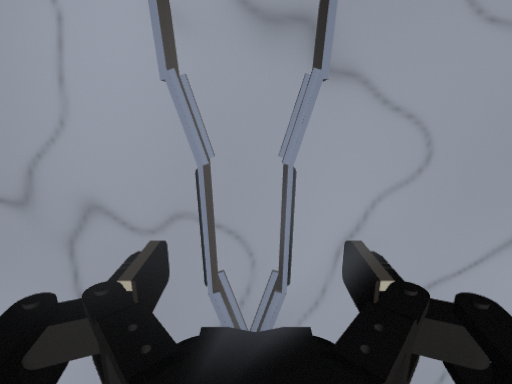

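The wrist view shows the grips between the open fingers: left outer edge (197,170) to (207,285), right outer edge (296,170) to (289,285).

```bash
python3 - <<'E'
from h import *
c=dict(np.load('pics/w2.npz'))
A=lambda p,z:ray(c,p,z,c['tp'],c['to'])
q=A([(197,170),(296,170),(207,285),(289,285)],.024); print(q.round(4), c['tp'],c['to'].round(4))
print(((q-c['tp'])@c['to']).round(4))
P=cloud(c,dict(tool_pos=c['tp'],orientation=c['to']));print(P[[200,250,200,250],[206,210,290,288]].round(4))
E
```

```text
[[0.5135 0.3791 0.024 ]
 [0.5228 0.3249 0.024 ]
 [0.4419 0.3646 0.024 ]
 [0.4504 0.3141 0.024 ]] [0.48076495 0.34028638 0.05606469] [[ 0.9855  0.1695 -0.008 ]
 [ 0.1695 -0.9855 -0.0049]
 [-0.0087  0.0035 -1.    ]]
[[ 0.0391 -0.0328  0.0316]
 [ 0.039   0.0222  0.0318]
 [-0.0339 -0.0306  0.0323]
 [-0.0341  0.0206  0.0324]]
[[0.4971 0.372  0.0243]
 [0.4656 0.3658 0.0231]
 [0.5056 0.325  0.0258]
 [0.4746 0.3198 0.0255]]
```

```bash
python3 -m creep '{"xyz":[[0.2,0.5,-1],[0,0,-1],[0,0,-1],[0,0,0],[0,0,0]],"turn":[[0,0,0],[0,0,0],[0,0,0],[0,0,0],[0,0,0]],"grip":[1,1,1,1,1]}'
python3 - <<'E'
from h import *
for i in range(3):
    c,s=shot('w3','wrist');print(s['tool_pos'],s['orientation'][2],s['force'])
E
```

```text
clock: 3.35
tool_pos: [0.4855, 0.3479, 0.0308]
orientation: [[0.985, 0.17, 0.0], [0.17, -0.985, 0.0], [0.0, 0.0, -1.0]]
force: [-0.1, -0.0, -0.9]
opening: 0.996
grip_force: 0.0
[0.48554435 0.34788939 0.03076297] [ 1.76792155e-05  5.08085434e-07 -1.00000000e+00] [-0.14695248 -0.02865591 -0.9025001 ]
[0.4856707  0.34797632 0.03097409] [ 4.07074971e-04 -1.89013210e-04 -9.99999899e-01] [ 0.20344159  0.23167199 -0.21663232]
[0.4857495  0.34800695 0.03107484] [ 6.49775148e-04 -2.40868442e-04 -9.99999760e-01] [-0.08577981 -0.202261    0.12458527]
```

```bash
python3 -m creep '{"xyz":[[-0.2,-0.2,-0.6],[0,0,-0.6],[0,0,-0.5],[0,0,-0.2],[0,0,0]],"turn":[[0,0,0],[0,0,0],[0,0,0],[0,0,0],[0,0,0]],"grip":[1,0.9,0.8,0.75,0.7]}' 30
python3 -m creep '{"xyz":[[0,0,0],[0,0,0],[0,0,0],[0,0,0],[0,0,0]],"turn":[[0,0,0],[0,0,0],[0,0,0],[0,0,0],[0,0,0]],"grip":[0.68,0.66,0.64,0.62,0.61]}'
python3 -c "
from h import *
c,s=shot('w4','wrist')"
```

```text
clock: 4.0
tool_pos: [0.4833, 0.3458, 0.0111]
orientation: [[0.985, 0.17, -0.001], [0.17, -0.985, -0.0], [-0.001, 0.0, -1.0]]
force: [0.1, 0.7, -0.4]
opening: 0.7
grip_force: 0.0
clock: 4.5
tool_pos: [0.484, 0.3462, 0.0123]
orientation: [[0.985, 0.17, 0.001], [0.17, -0.985, 0.001], [0.001, -0.0, -1.0]]
force: [-0.4, -0.8, 6.2]
opening: 0.612
grip_force: 7.4
```

View pics/w4.png

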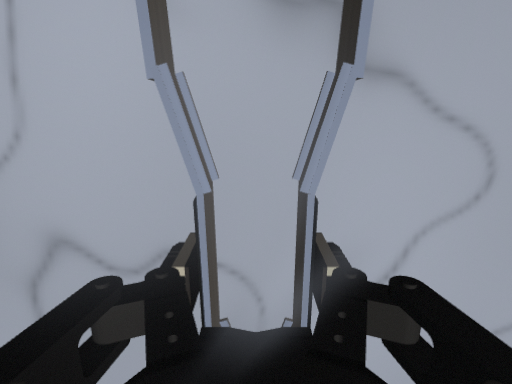

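```bash
python3 -m creep '{"xyz":[[0,0,0.5],[0,0,1.5],[0,0,2.5],[0,0,2],[0,0,0]],"turn":[[0,0,0],[0,0,0],[0,0,0],[0,0,0],[0,0,0]],"grip":[0.6,0.6,0.6,0.6,0.6]}'
python3 -m creep '{"xyz":[[0,0,2],[0,0,2],[0,0,1.5],[0,0,0],[0,0,0]],"turn":[[0,0,0],[0,0,0],[0,0,0],[0,0,0],[0,0,0]],"grip":[0.6,0.6,0.6,0.6,0.6]}'
python3 -c "
from h import *
c,s=shot('s5','scene');cv2.imwrite('pics/s5c.png',cv2.resize(c['image'][60:220,150:400,::-1],(750,480)))"
```

```text
clock: 5.05
tool_pos: [0.4848, 0.3467, 0.0799]
orientation: [[0.985, 0.17, 0.004], [0.17, -0.985, 0.003], [0.005, -0.002, -1.0]]
force: [1.3, -0.9, -1.5]
opening: 0.607
grip_force: 6.1
clock: 5.55
tool_pos: [0.4833, 0.3457, 0.131]
orientation: [[0.985, 0.17, -0.0], [0.17, -0.985, -0.0], [-0.0, 0.0, -1.0]]
force: [0.1, -0.6, -1.3]
opening: 0.599
grip_force: 6.1
```

View pics/s5c.png

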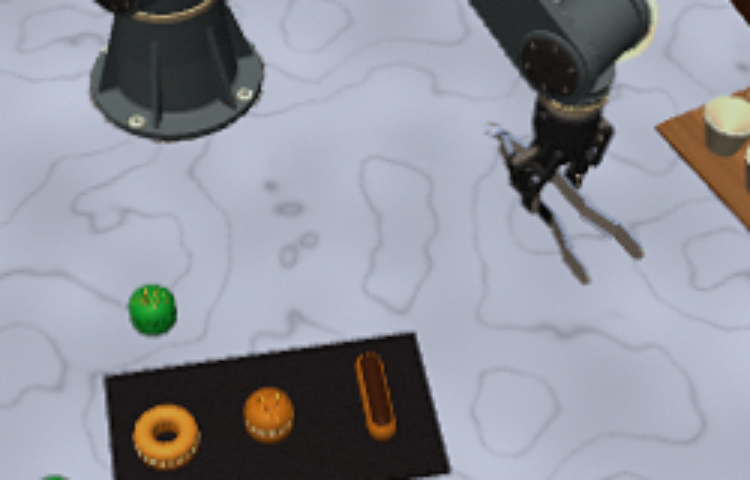

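The crop shows the tongs held level in the gripper (around (565,210)) and clear of the counter. The bun is still on the tray at (268,412).

```bash
python3 -m creep '{"xyz":[[0.2,-2,0],[0.3,-3.5,0],[0.3,-4,0],[0.3,-4,0],[0.3,-4,0]],"turn":[[0,0,-1],[0,0,-2],[0,0,-2],[0,0,-2],[0,0,-2]],"grip":[0.6,0.6,0.6,0.6,0.6]}'
python3 -m creep '{"xyz":[[0.3,-4,0],[0.3,-4,0],[0.3,-4,0],[0.3,-4,0],[0.2,-3,0]],"turn":[[0,0,-2],[0,0,-2],[0,0,-2],[0,0,-2],[0,0,-1.4]],"grip":[0.6,0.6,0.6,0.6,0.6]}'
python3 -m creep '{"xyz":[[0.1,-2,0],[0,0,0],[0,0,0],[0,0,0]],"turn":[[0,0,0],[0,0,0],[0,0,0],[0,0,0]],"grip":[0.6,0.6,0.6,0.6]}'
python3 -c "
from h import *
c,s=shot('w6','wrist'); print(s['tool_pos'],s['q'])"
```

```text
clock: 6.1
tool_pos: [0.4969, 0.1693, 0.1305]
orientation: [[1.0, 0.013, -0.002], [0.013, -1.0, -0.0], [-0.002, 0.0, -1.0]]
force: [-0.3, -0.2, -0.9]
opening: 0.599
grip_force: 6.1
clock: 6.6
tool_pos: [0.511, -0.0212, 0.1306]
orientation: [[0.988, -0.152, -0.002], [-0.152, -0.988, 0.0], [-0.002, 0.0, -1.0]]
force: [-0.6, 0.2, -1.0]
opening: 0.599
grip_force: 6.1
clock: 7.0
tool_pos: [0.5122, -0.0383, 0.1311]
orientation: [[0.989, -0.149, -0.001], [-0.149, -0.989, 0.0], [-0.001, -0.0, -1.0]]
force: [-0.3, -0.5, -0.6]
opening: 0.598
grip_force: 6.1
[ 0.51221956 -0.03826276  0.13114888] [-1.65277603e-01  4.40122998e-01  1.84484968e+00  1.69567338e-04
  8.57567443e-01  1.55463361e+00]
```

View pics/w6.png

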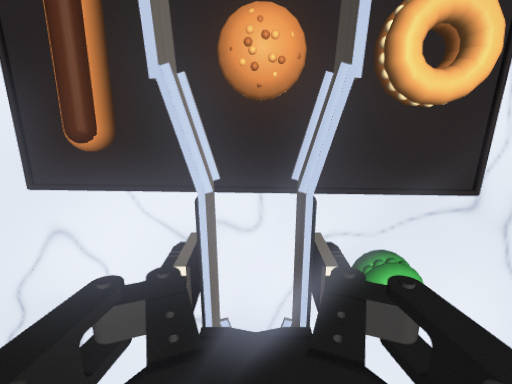

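The wrist view shows the bun at (262,50) between the open jaws, whose inner edges are at about x=170 and 345. The eclair and ring lie well outside them.

```bash
python3 - <<'E'
from h import *
c=dict(np.load('pics/w6.npz')); s=dict(tool_pos=c['tp'],orientation=c['to'])
hsv=cv2.cvtColor(c['image'],cv2.COLOR_RGB2HSV)
m=cv2.inRange(hsv,(3,100,60),(25,255,255)); m[:,:200]=0;m[:,330:]=0;m[130:]=0
P=cloud(c,s);T=(P-c['tp'])@c['to']
n,l,st,ce=cv2.connectedComponentsWithStats(m);i=1+st[1:,4].argmax();print(st[i],ce[i])
q=P[(l==i)&(c['depth']>0)];print('z',np.percentile(q[:,2],[1,10,50,99]).round(4))
# lateral extremes at each height: equator band z~0.045
x0,y0,w,h=st[i][:4]
for z in(.04,.05):
    e=ray(c,[(x0,50),(x0+w,50),(x0+w/2,y0+h)],z,c['tp'],c['to']); print(z,e.round(4),((e-c['tp'])@c['to']).round(4))
jz=c['tp'][2]+.013
j=ray(c,[(148,77),(365,77),(174,67),(341,67),(140,0),(371,0)],jz,c['tp'],c['to']);print(((j-c['tp'])@c['to']).round(4))
print('depth jaw',T[[40,40,100,100],[152,357,178,336]].round(4))
E
```

```text
[ 217    1   90  100 7023] [261.49679624  49.85205753]
z [0.0178 0.057  0.0646 0.0689]
0.04 [[ 0.6253 -0.028   0.04  ]
 [ 0.6161 -0.0887  0.04  ]
 [ 0.588  -0.0536  0.04  ]] [[ 0.1103 -0.0269  0.091 ]
 [ 0.1103  0.0344  0.091 ]
 [ 0.0773  0.0039  0.0911]]
0.05 [[ 0.6233 -0.0289  0.05  ]
 [ 0.6145 -0.0868  0.05  ]
 [ 0.5877 -0.0534  0.05  ]] [[ 0.1085 -0.0257  0.0811]
 [ 0.1084  0.0328  0.081 ]
 [ 0.077   0.0037  0.0811]]
[[ 0.0823 -0.0402 -0.0131]
 [ 0.0822  0.0394 -0.0131]
 [ 0.0857 -0.0304 -0.0131]
 [ 0.0856  0.0303 -0.0131]
 [ 0.1068 -0.0403 -0.0131]
 [ 0.1067  0.0388 -0.0131]]
depth jaw [[ 0.0946 -0.0376 -0.0128]
 [ 0.0945  0.0354 -0.0125]
 [ 0.0743 -0.0297 -0.0134]
 [ 0.0742  0.0293 -0.0134]]
```

```bash
python3 -m creep '{"xyz":[[-0.2,-0.35,-1],[0,0,-1.5],[0,0,-1.5],[0,0,0],[0,0,0]],"turn":[[0,0,0],[0,0,0],[0,0,0],[0,0,0],[0,0,0]],"grip":[0.6,0.6,0.6,0.6,0.6]}'
python3 - <<'E'
from h import *
c,s=shot('w7','wrist'); c['tp']=s['tool_pos'];c['to']=np.array(s['orientation']);print(c['tp'])
hsv=cv2.cvtColor(c['image'],cv2.COLOR_RGB2HSV)
m=cv2.inRange(hsv,(3,100,60),(25,255,255)); m[:,:185]=0;m[:,335:]=0;m[150:]=0
n,l,st,ce=cv2.connectedComponentsWithStats(m);i=1+st[1:,4].argmax();print(st[i],ce[i])
x0,y0,w,h=st[i][:4]
r=int(ce[i][1]); 
e=ray(c,[(x0,r),(x0+w,r),(x0+w/2,y0+h)],.05,c['tp'],c['to']); print(((e-c['tp'])@c['to']).round(4))
j=ray(c,[(148,77),(365,77)],c['tp'][2]+.013,c['tp'],c['to']);print(((j-c['tp'])@c['to']).round(4))
E
```

```text
clock: 7.55
tool_pos: [0.5103, -0.0424, 0.0914]
orientation: [[0.989, -0.149, -0.001], [-0.149, -0.989, 0.0], [-0.001, -0.0, -1.0]]
force: [0.7, -1.0, -1.4]
opening: 0.602
grip_force: 6.1
[ 0.51030544 -0.04239827  0.09138525]
[ 198    0  114   97 9053] [254.67458301  42.11664642]
[[ 0.105  -0.0308  0.0413]
 [ 0.105   0.0289  0.0413]
 [ 0.0778 -0.001   0.0413]]
[[ 0.0823 -0.0402 -0.0131]
 [ 0.0822  0.0394 -0.0131]]
```

View pics/w7.png

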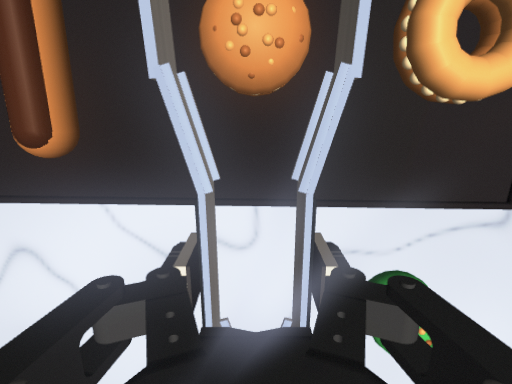

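The bun is centred between the jaws at (255,42), about 1 mm off the middle line. I'll descend and close slowly.

```bash
python3 -m creep '{"xyz":[[0,0,-1],[0,0,-1.2],[0,0,-1.2],[0,0,-1.2],[0,0,-0.5]],"turn":[[0,0,0],[0,0,0],[0,0,0],[0,0,0],[0,0,0]],"grip":[0.6,0.6,0.6,0.6,0.6]}'
python3 -m creep '{"xyz":[[0,0,0],[0,0,0],[0,0,0],[0,0,0],[0,0,0]],"turn":[[0,0,0],[0,0,0],[0,0,0],[0,0,0],[0,0,0]],"grip":[0.59,0.58,0.57,0.56,0.56]}' 25
python3 -m creep '{"xyz":[[0,0,0],[0,0,0],[0,0,0],[0,0,0],[0,0,0]],"turn":[[0,0,0],[0,0,0],[0,0,0],[0,0,0],[0,0,0]],"grip":[0.55,0.545,0.54,0.535,0.535]}'
```

```text
clock: 8.1
tool_pos: [0.5098, -0.0425, 0.0389]
orientation: [[0.989, -0.149, -0.002], [-0.149, -0.989, 0.0], [-0.002, -0.0, -1.0]]
force: [-0.2, -0.5, -1.0]
opening: 0.598
grip_force: 6.1
clock: 8.6
tool_pos: [0.5107, -0.0426, 0.0409]
orientation: [[0.989, -0.149, 0.001], [-0.149, -0.989, -0.0], [0.001, -0.0, -1.0]]
force: [-0.3, -0.2, -0.1]
opening: 0.558
grip_force: 7.2
clock: 9.1
tool_pos: [0.5105, -0.0426, 0.0406]
orientation: [[0.989, -0.149, 0.0], [-0.149, -0.989, 0.0], [0.0, -0.0, -1.0]]
force: [-0.5, -0.0, -1.0]
opening: 0.534
grip_force: 7.4
```

```bash
python3 -m creep '{"xyz":[[0,0,0],[0,0,0],[0,0,0],[0,0,0],[0,0,0]],"turn":[[0,0,0],[0,0,0],[0,0,0],[0,0,0],[0,0,0]],"grip":[0.53,0.525,0.52,0.515,0.51]}' 22
python3 -m creep '{"xyz":[[0,0,0],[0,0,0],[0,0,0],[0,0,0],[0,0,0]],"turn":[[0,0,0],[0,0,0],[0,0,0],[0,0,0],[0,0,0]],"grip":[0.505,0.5,0.495,0.49,0.49]}'
```

```text
clock: 9.6
tool_pos: [0.5105, -0.0426, 0.0406]
orientation: [[0.989, -0.149, 0.0], [-0.149, -0.989, 0.0], [0.0, -0.0, -1.0]]
force: [-0.2, 1.1, -1.1]
opening: 0.518
grip_force: 22.9
clock: 10.1
tool_pos: [0.5105, -0.0426, 0.0406]
orientation: [[0.989, -0.149, 0.0], [-0.149, -0.989, 0.0], [0.0, -0.0, -1.0]]
force: [0.5, 1.0, -0.5]
opening: 0.518
grip_force: 22.9
```

```bash
python3 -m creep '{"xyz":[[0,0,0],[0,0,0.3],[0,0,0.6],[0,0,1],[0,0,1]],"turn":[[0,0,0],[0,0,0],[0,0,0],[0,0,0],[0,0,0]],"grip":[0.48,0.48,0.48,0.48,0.48]}' 28
python3 -m creep '{"xyz":[[0,0,1.5],[0,0,1.5],[0,0,1.5],[0,0,1.5],[0,0,1.5]],"turn":[[0,0,0],[0,0,0],[0,0,0],[0,0,0],[0,0,0]],"grip":[0.48,0.48,0.48,0.48,0.48]}'
python3 -m creep '{"xyz":[[0,0,1],[0,0,0.6],[0,0,0.3],[0,0,0],[0,0,0]],"turn":[[0,0,0],[0,0,0],[0,0,0],[0,0,0],[0,0,0]],"grip":[0.48,0.48,0.48,0.48,0.48]}'
python3 -m creep '{"xyz":[[0,0,0],[0,0,0],[0,0,0],[0,0,0],[0,0,0]],"turn":[[0,0,0],[0,0,0],[0,0,0],[0,0,0],[0,0,0]],"grip":[0.48,0.48,0.48,0.48,0.48]}'
python3 -c "
from h import *
c,s=shot('s8','scene');w,s=shot('w8','wrist')
cv2.imwrite('pics/s8c.png',np.hstack([cv2.resize(c['image'][100:260,150:330,::-1],(432,384)),cv2.resize(w['image'][:,:,::-1],(368,384))]))"
```

```text
clock: 10.6
tool_pos: [0.5106, -0.0426, 0.0706]
orientation: [[0.989, -0.149, 0.0], [-0.149, -0.989, -0.0], [0.0, 0.0, -1.0]]
force: [-1.0, -0.8, -1.2]
opening: 0.514
grip_force: 30.7
clock: 11.1
tool_pos: [0.5105, -0.0426, 0.1461]
orientation: [[0.989, -0.149, 0.001], [-0.149, -0.989, -0.0], [0.001, 0.0, -1.0]]
force: [0.2, 0.5, -2.9]
opening: 0.516
grip_force: 30.7
clock: 11.6
tool_pos: [0.5103, -0.0426, 0.1631]
orientation: [[0.989, -0.149, -0.001], [-0.149, -0.989, 0.0], [-0.001, -0.0, -1.0]]
force: [-0.4, 0.9, -1.8]
opening: 0.515
grip_force: 30.7
clock: 12.1
tool_pos: [0.5105, -0.0426, 0.1636]
orientation: [[0.989, -0.149, -0.0], [-0.149, -0.989, 0.0], [-0.0, 0.0, -1.0]]
force: [-0.5, 0.3, -2.6]
opening: 0.51
grip_force: 30.7
```

View pics/s8c.png

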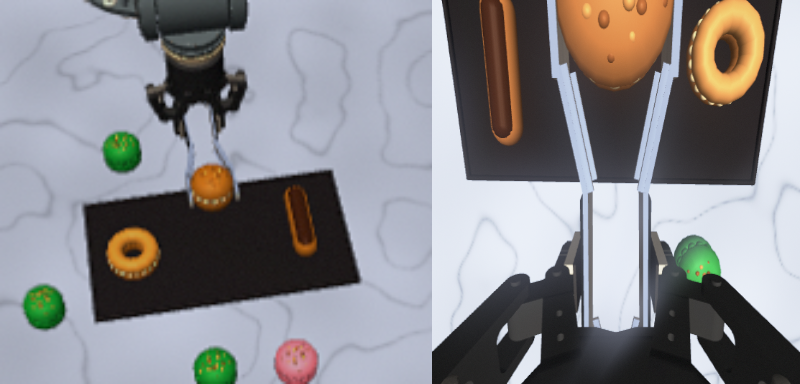

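The bun is upright between the jaws (scene crop (212,187)), clear of the tray, and the ring and eclair are still in their places. I'll check that it isn't slipping, then hand in.

```bash
cat > z.py <<'E'
from h import *
c,s=shot('w9','wrist');P=cloud(c,s)
q=P[0:70,230:280].reshape(-1,3);print(np.median(q,0).round(4),s['opening'],s['grip_force'],s['tool_pos'])
E
python3 z.py; python3 -m creep '{"xyz":[[0,0,0],[0,0,0],[0,0,0],[0,0,0],[0,0,0]],"turn":[[0,0,0],[0,0,0],[0,0,0],[0,0,0],[0,0,0]],"grip":[0.48,0.48,0.48,0.48,0.48]}'|grep -E 'clock|open'; python3 -m creep '{"xyz":[[0,0,0],[0,0,0],[0,0,0],[0,0,0],[0,0,0]],"turn":[[0,0,0],[0,0,0],[0,0,0],[0,0,0],[0,0,0]],"grip":[0.48,0.48,0.48,0.48,0.48]}'|grep -E 'clock|open'; python3 z.py
```

```text
[ 0.6032 -0.0555  0.1884] 0.5116073242538369 30.671401619911194 [ 0.51050761 -0.04261544  0.16360001]
clock: 12.75
opening: 0.512
clock: 13.25
opening: 0.512
[ 0.6032 -0.0555  0.1884] 0.5121415565067312 30.672694444656372 [ 0.51052999 -0.04262325  0.16361148]
```

Nothing moved over that second, and the bun's top is at about 0.19 m, so its base is at about 0.14 m.

```bash
python3 -c "
from station import arm
print(arm.hand_in())"
```

```text
the job is handed in; nothing more can be done
None
```

I handed the job in with the choux bun held upright and still in the closed tongs, its base about 14 cm above the counter and the ring and eclair in place; I did not re-check the jug, and the hand-in returned no verdict.

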